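# Check the gear oil of the metering pump

## Robot

A 7-joint arm with a two-finger parallel gripper is mounted at the origin on the work surface. World frame = base frame: x ahead of the robot, y to its left, z up, the work surface at z = 0. Lengths are in mm, angles in rad, forces in N, time in s.
With the tool pointing down it reaches from about 425 to 825 mm from the base axis. Payload 3.6 kg.
Tool frame: the origin (TCP) lies at the very end of the fingers, on their centre line; the grasp point (between the pads) lies 19 mm behind it; z points along the fingers, y is the line along which they close (so a half turn about z gives the same grasp; the last joint's range is limited). The gripper opens to 93 mm and grips with 3 to 60 N. Pads are 15 mm wide; open, the fingers measure 128 mm over their backs; the gripper's body (75 mm by 188 mm) begins 65 mm behind the grasp point.
Start: joints at [1.244, 0.615, -0.013, 1.423, 0.008, 1.103, -0.04], TCP at [191.976, -620.973, 218.64] pointing down, gripper open.
Joint ranges: [-3.12, 3.12], [-0.3, 2.06], [-1.34, 1.32], [0.26, 2.42], [-1.36, 4.5], [0.01, 1.98], [-2.84, 2.84]. Speed limits (rad/s): [2.79, 2.79, 3.14, 3.14, 3.14, 3.14, 3.14].

## Interface

Orientations are given as a 3x3 rotation matrix whose columns are the frame's x, y, z axes.
In Python, from rig import sensors, cams, job gives the robot as it stands.
- The arm moves only by the shell command python3 -m crank 'ROWS' [FORCE]. ROWS is a JSON object of lists of equal length, an entry for each row: "slide": the shift along the world's x, y, z in cm, a list of three; "delta_rot": the turn, a rotation vector about the world's x, y, z in degrees, a list of three; "fingers": the opening, from 0 (shut) to 1 (fully open). A call has exactly 8 rows; each row is the pose to reach, as a shift and turn from the pose commanded when the call began; what a row does not reach only later rows make up. A row lasts 1/12 s, in which the tool goes at most 41.7 mm and 7.16 degrees, less where a joint would pass 70% of its speed; a pose out of reach is approached as far as the arm can. A call with a gripper value outside its range is refused whole. The fingers move at their own pace and stop on an object; FORCE is the grip in N (left out, the last holds). Time passes only in rows, so rows that repeat a pose let the fingers close, or fill a call up. It gives the time, the measured TCP pose, the force, the opening and the grip force at its end, in the units of the state.
- sensors.read_state(): the state, without advancing time (a new reading comes with each control period).
- cams.get_image(name): name is "side" or "top"; returns the picture (420x560x3 uint8, red, green, blue); there is no depth.
- cams.camera_model(name): a dict with "fx", "fy", "cx", "cy" (pixels), "camera_from_world" (4x4, takes a point from world to camera coordinates). Camera axes: x right, y up, looking along -z (the intrinsics and any distortion apply to the point x, -y, -z); pixel columns grow to the right and rows downward; lengths in mm; the calibration is good to about 2 mm. A picture is of the moment at which its call begins. camera_model takes no time and is no camera call.
- job.hand_in(): hands the job in; it is judged then, once.
Trained networks look in the newest picture that a camera, given by its name, has taken for a name from the list of things; names that differ only in an ending like _2 or _b are one class to them, and where a whole thing is asked for, a point or a joint stands for the part that bears it (a point fixed in the world has none). Each returns a list of dicts, best first, with "conf" (0 to 1); they miss things now and then, are a little off and sometimes report something else, mostly with a low value. They report only what shows in the picture. A call takes as long as a camera call. They do not tell look-alikes from the thing itself.
- cams.search_frame(camera, name): "position" ([row, column] in pixels, amid what is visible of it).
- cams.cut_out(camera, name): "region" (420x560 bool, what is visible of it) and "position" ([row, column] in pixels, amid what is visible of it).
The state is a dict: "clock": time; "joints": joint angles; "qvel": joint speeds; "joint_torque": joint torques, N m; "position": TCP position; "eef_rot": TCP orientation; "force": force on the tool from outside, world axes, zero at the start; "moment": the same for the moment, N m; "finger_gap": finger opening in mm; "gripper_force": force on a finger pad.
Only numpy, scipy, OpenCV 4.12 (cv2) and the standard library are available. Lean on these libraries where they do the work, as an engineer would, in place of code of your own. Each camera call takes 0.05 s, during which the arm holds its last target. There are 200 camera calls.

## Task

The pump's gear case has just been topped up: press the hinged yellow filler cover down until its catch holds it shut, and let go of it. Then take the wiped dipstick with the orange handle from the white rest, push it into the sloping dipstick tube until its collar stops on the rim, pull it out again, and show it for reading: hold it level, marked side up, touching nothing else, all of it at least 20 cm above the bench. Finish while still holding it there, and leave the other things on the bench where they are.

Things in the scene. Friction and masses are not known exactly. Their poses are not given: they have to be found in the camera images.
- pump: Metering pump fixed to the bench, on either half of it. Base plate 180 x 400 x 15 mm; along its y: stainless head (-y end, 160 mm high), blue gear case (130 x 120 mm, centre y = -45 mm, top 125 mm high), grey motor (+y end, 160 mm high). Origin: centre of the base plate's underside; z up; x is the level direction to which the dipstick tube leans out.
- cover (a joint): Angle (rad) of the yellow filler cover on the gear case: 0 = shut, grows as it opens; starts at 0.45 to 0.9. It turns about the pump's y; free edge to the pump's -x. Stiff hinge with a light spring: closed but not caught, it rises to about 0.3. A ball catch under the tab snaps in over the last 0.1 rad; this takes about 5 N down on the tab, then a hard stop at 0.
- cover_hinge (a point): Fixed point on the cover's hinge line, mid-width, 145 mm above the bench. Its axes are the cover's (the pump's when shut).
- cover_tab (a point): Where to press: middle of the top of the cover's press tab (20 mm wide in the pump's y, 22 mm long). In the cover's axes it lies 62 mm to -x of the hinge line and 4 mm above it, and swings with the cover. Cover shut: 150 mm above the bench, with only the dipstick tube and pump head near it higher.
- dip_tube: Steel dipstick tube on the gear case, fixed, leaning 55 degrees from the vertical towards the pump's x. Origin: centre of the mouth in the plane of the rim, 165 mm above the bench; z points out of the mouth along the tube's axis, up and out. Flared mouth: 31 mm outside, 23 mm inside, narrowing over 18 mm to a round 10 mm bore, free for the whole dipstick.
- dipstick: Dipstick, about 75 g. Origin on its axis, on the collar's stop face; x along the rod to the tip, z to the marked side. Rod 6 mm thick to x = 95 mm, end tapered; black collar 29 mm across, x = -8 to 0; orange handle x = -88 to -8, 14 mm wide (y), 24 mm high (z). Starts level, marks up, axis 50 mm above the bench, tip towards the robot. Fully in: origins coincide, x opposite to the tube's z.
- dip_grip (a point): Middle of the dipstick's handle (x = -48 mm on the dipstick), the place to grip across the 14 mm width.
- dip_tip (a point): Tip of the dipstick's rod (x = 95 mm on the dipstick).
- rest: White rest for long tools, fixed, on either half of the bench; base 210 x 130 x 8 mm. Origin on the bench, z up; tools lie along x, tips to -x, one at y = +40 and one at -40 mm (dipstick in either). Slotted uprights 48 mm high at x = 121 to 131 mm and 57 mm high at x = -35 to -25 mm; between them the handles are free all round, 30 mm above the base.
- spatula: Steel spatula with a blue handle the same size as the dipstick's (14 x 24 x 80 mm), lying in the rest's other place. Origin at the end of the handle, x to the blade. To be left alone.
- oil_bottle: Grey oil bottle with a red cap, 72 mm in diameter, 170 mm high, origin under its centre. To be left alone.
- beaker: Glass beaker, 70 mm in diameter, 90 mm high, origin under its centre. To be left alone.
- sample_jar: Clear jar with a blue lid, 64 mm in diameter, 85 mm high, origin under its centre. To be left alone.
- funnel: Steel funnel standing on its mouth, 90 mm in diameter, 90 mm high, origin under its centre. To be left alone.
- vial_a: Small capped glass vial, 25 mm in diameter, 55 mm high, in the white vial rack; origin under its centre. To be left alone.
- vial_b: A second vial like vial_a in the same rack. To be left alone.
Mind the look-alikes: they are no part of the job. What is shaped like the rest but red is not meant.

How it is judged:
By the outcome, as a careful person would: the job done as asked, in the order asked, and still so for the second after the job is handed in, while the arm keeps its last pose, push and grip.
It also fails if it takes over 58 s, if anything falls off the work surface, if the arm or the gripper's body presses on something with over 40 N, if the wrist force passes 120 N, or if a joint passes its speed limit or range.

## Working session

There is one attempt and no reset: what is moved stays moved. The work goes in short steps, Python scripts to look and compute and a shell command to move; the robot and the scene stay as the last step left them, time stands still between calls to the robot, and variables do not carry over. Pictures are saved under pics/ and viewed, at most 10 in all, crops included, and the job is handed in when it is done.

```bash
ls; mkdir -p pics
python3 - <<'E'
from rig import sensors,cams,job
import cv2,numpy as np
for n in("side","top"):
    im=cams.get_image(n); cv2.imwrite(f"pics/{n}0.png",im[:,:,::-1])
    m=cams.camera_model(n); print(n,{k:(np.round(v,3).tolist()) if k!='x' else 0 for k,v in m.items()})
    for t in ["pump","cover","cover_tab","dip_tube","dipstick","dip_grip","dip_tip","rest","spatula","oil_bottle"]:
        print(t,[(np.round(d["position"]).tolist(),round(d["conf"],2)) for d in cams.search_frame(n,t)][:4])
print(sensors.read_state())
E
```

```text
pics
side {'fx': 383.518, 'fy': 383.518, 'cx': 278.016, 'cy': 212.901, 'camera_from_world': [[-0.891, -0.453, 0.008, 405.393], [0.355, -0.687, 0.634, -253.012], [-0.282, 0.568, 0.773, -1019.924], [0.0, 0.0, 0.0, 1.0]]}
pump [([131.0, 329.0], 0.64)]
cover [([142.0, 311.0], 0.52)]
cover_tab [([280.0, 212.0], 0.73), ([142.0, 314.0], 0.58)]
dip_tube []
dipstick [([277.0, 214.0], 0.59), ([384.0, 137.0], 0.41)]
dip_grip [([281.0, 214.0], 0.66)]
dip_tip [([281.0, 218.0], 0.65)]
rest [([396.0, 257.0], 0.82), ([207.0, 408.0], 0.67), ([288.0, 240.0], 0.6)]
spatula [([261.0, 239.0], 0.95)]
oil_bottle [([382.0, 137.0], 0.95), ([162.0, 231.0], 0.5)]
top {'fx': 445.98, 'fy': 445.98, 'cx': 277.968, 'cy': 212.491, 'camera_from_world': [[0.018, -1.0, -0.002, 5.825], [0.997, 0.018, 0.073, -447.615], [-0.073, -0.003, 0.997, -1361.452], [0.0, 0.0, 0.0, 1.0]]}
pump [([200.0, 348.0], 0.91)]
cover [([198.0, 384.0], 0.77), ([202.0, 224.0], 0.66)]
cover_tab [([198.0, 381.0], 0.78), ([203.0, 348.0], 0.58)]
dip_tube [([159.0, 353.0], 0.68)]
dipstick [([185.0, 213.0], 0.66)]
dip_grip [([181.0, 215.0], 0.68)]
di
[... 402 characters left out ...]
9593e-05, -5.48067321e-04, -5.11617726e-04,  1.60644138e-03,
        7.86424859e-04,  1.78006259e-03,  4.95106822e-04]), 'joint_torque': array([ 1.80703191e-04, -4.58831477e+01,  2.09043911e-01, -1.66036409e+01,
       -6.11083908e-02,  1.32594793e-02,  2.03952550e-05]), 'position': array([ 191.97472583, -620.97156537,  218.64838137]), 'eef_rot': array([[ 9.55391698e-01,  2.95341673e-01,  7.14347808e-06],
       [ 2.95341672e-01, -9.55391697e-01,  4.45387838e-05],
       [ 1.99789786e-05, -4.04422176e-05, -9.99999999e-01]]), 'force': array([ 0.43224606,  0.11284424, -0.61873031]), 'moment': array([ 0.00122447, -0.02773834,  0.00874496]), 'gripper_force': 0.0, 'finger_gap': 92.75964520923215}
```

View pics/side0.png

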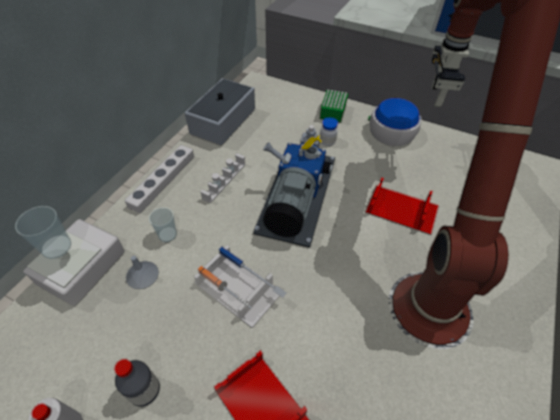

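View pics/top0.png

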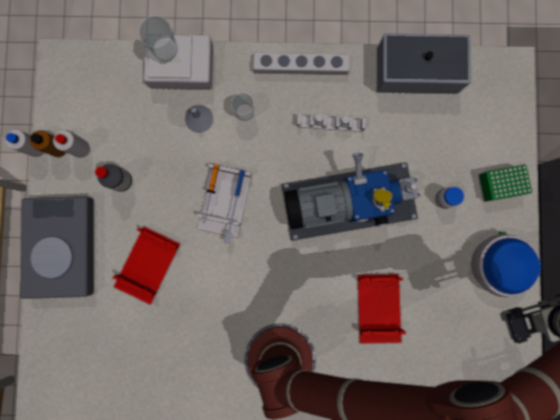

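The pictures show the pump at top (350,200), with its tube leaning to world +x (mouth about (358,157)) and the yellow cover at (383,198). There are three rests: red at top (147,265), red at top (380,309) and white at top (225,203). The white one fits the description and carries the orange handle at top (212,178), side (212,277). I'll confirm this in an enlarged crop.

Run:
```python
import cv2,numpy as np
t=cv2.imread("pics/top0.png");s=cv2.imread("pics/side0.png")
def c(im,r0,r1,c0,c1,w,h):
    o=cv2.resize(im[r0:r1,c0:c1],(w,h),interpolation=cv2.INTER_CUBIC)
    for k in range((c0+9)//10*10,c1,10):
        x=int((k-c0+.5)*w/(c1-c0)); cv2.line(o,(x,0),(x,8 if k%50 else 16),(255,255,255),1); cv2.putText(o,str(k),(x-9,20),0,.3,(0,255,255),1)
    for k in range((r0+9)//10*10,r1,10):
        y=int((k-r0+.5)*h/(r1-r0)); cv2.line(o,(0,y),(8,y),(255,255,255),1); cv2.putText(o,str(k),(9,y+3),0,.3,(0,255,255),1)
    return o
a=c(t,148,246,276,426,480,314);b=c(t,156,246,195,255,210,314)
d=c(s,120,250,240,345,230,286);e=c(s,238,328,188,298,350,286)
o=np.zeros((600,700,3),np.uint8);o[:314,:480]=a;o[:314,480:690]=b;o[314:600,:230]=d;o[314:600,240:590]=e
cv2.imwrite("pics/crop1.png",o)
```

```text
(no output)
```

View pics/crop1.png

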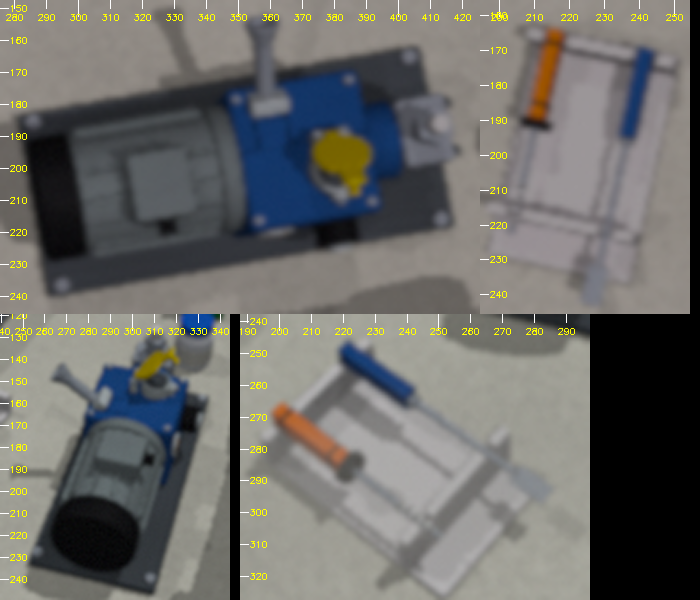

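The crop confirms it: the orange dipstick is in the white rest, with its handle end at top (216.5,164) and its collar at (211,191). In the side view these are at (200,268) and (222,285). The pump plate corners, the tube mouth (top (357.4,154.4), side (267,147)) and the yellow cover with its tab (top (386,207)) are all clear.

```bash
cat > h.py <<'E'
import numpy as np
from scipy.optimize import least_squares
from rig import sensors,cams,job
M={n:cams.camera_model(n) for n in("side","top")}
def proj(n,P):
    m=M[n];P=np.atleast_2d(P);T=np.array(m["camera_from_world"])
    c=P@T[:3,:3].T+T[:3,3]
    return np.c_[m["cy"]-m["fy"]*c[:,1]/-c[:,2], m["cx"]+m["fx"]*c[:,0]/-c[:,2]]  # row,col
def onplane(n,rc,z):
    f=lambda p:(proj(n,[p[0],p[1],z])-rc).ravel()
    return np.r_[least_squares(f,[600,0]).x,z]
def tri(obs,x0=(600,0,100)):
    f=lambda p:np.concatenate([(proj(n,p)-rc).ravel() for n,rc in obs])
    r=least_squares(f,x0);return r.x,r.fun
def Rz(a):
    c,s=np.cos(a),np.sin(a);return np.array([[c,-s,0],[s,c,0],[0,0,1]])
E
python3 - <<'E'
from h import *
np.set_printoptions(precision=1,suppress=True)
# pump corners (col,row)
L=[("top",(281.1,184.4),(90,200)),("top",(405.8,162.2),(90,-200)),("top",(417.7,218.4),(-90,-200)),("top",(290.5,240),(-90,200)),("side",(253.2,233.6),(90,200)),("side",(308.9,245.9),(-90,200))]
def f(p):
    return np.concatenate([(proj(n,Rz(p[2])@[*xy,15]+[p[0],p[1],0])-(c[1],c[0])).ravel() for n,c,xy in L])
r=least_squares(f,[600,-150,0]);p=r.x;print("pump",p[:2],"%.3f"%p[2],r.fun)
R=Rz(p[2]);o=np.r_[p[:2],0]
for nm,z,tc,sc in [("mouth",165,(357.4,154.4),(266.9,147.2)),("dip end",50,(216.5,164.4),(199.8,268)),("collar",50,(210.8,191.3),(222.1,285.3))]:
    ob=[("top",tc[::-1]),("side",sc[::-1])];x,e=tri(ob)
    print(nm,x,e,"top@z",onplane(*ob[0],z),"side@z",onplane(*ob[1],z),"pumpframe",R.T@(x-o))
x=onplane("top",(206.9,386.1),175);print("tab",x,R.T@(x-o))
for n in("top","side"):
  for t in("cover","dipstick","dip_tube"):
    for d in cams.cut_out(n,t)[:2]:
        g=np.argwhere(d["region"]);print(n,t,d["conf"],d["position"],len(g),g.min(0),g.max(0))
E
```

```text
pump [ 487.2 -204.4] 0.191 [-0.8 -1.  -0.5  0.7  0.1  0.   0.8 -0.3 -1.1 -1.   0.5  1.6]
mouth [ 602.  -206.2  159.1] [ 0.6  0.2 -0.1 -0.7] top@z [ 602.5 -204.4  165. ] side@z [ 596.5 -200.9  165. ] pumpframe [112.4 -23.4 159.1]
dip end [587.  202.4  57.3] [-0.1 -0.   0.   0.1] top@z [588.1 203.3  50. ] side@z [590.6 199.2  50. ] pumpframe [175.1 380.5  57.3]
collar [506.2 218.   55.2] [-0.4 -0.2  0.1  0.4] top@z [505.6 218.2  50. ] side@z [509.2 216.2  50. ] pumpframe [ 98.7 411.2  55.2]
tab [ 456.5 -281.9  175. ] [-44.8 -70.2 175. ]
top cover 0.64 [197.1, 382.5] 247 [189 373] [208 391]
top cover 0.17 [161.8, 356.3] 145 [154 353] [176 361]
top dipstick 0.48 [186.8, 211.9] 288 [164 203] [221 219]
top dip_tube 0.61 [161.3, 356.2] 182 [153 352] [177 362]
side cover 0.38 [261.2, 235.4] 332 [246 219] [296 285]
side dipstick 0.74 [141.8, 312.3] 111 [136 302] [148 320]
side dipstick 0.61 [276.9, 214.1] 374 [265 199] [307 251]
```

Run:
```python
import cv2,numpy as np
t=cv2.imread("pics/top0.png");s=cv2.imread("pics/side0.png")
def c(im,r0,c0,n,w):
    k=w/n;o=cv2.resize(im[r0:r0+n,c0:c0+n],(w,w),interpolation=cv2.INTER_CUBIC)
    o=cv2.convertScaleAbs(o,alpha=1.5)
    for v in range(0,n,5):
        q=int((v+.5)*k);cv2.putText(o,str(c0+v),(q-9,10),0,.33,(0,255,255),1);cv2.putText(o,str(r0+v),(0,q+3),0,.33,(0,255,255),1)
        cv2.line(o,(q,12),(q,18),(255,255,255),1);cv2.line(o,(24,q),(30,q),(255,255,255),1)
    return o
a=c(t,180,365,35,300);b=c(t,146,340,35,300);d=c(s,125,293,35,300);e=c(s,135,255,35,300)
cv2.imwrite("pics/crop2.png",np.vstack([np.hstack([a,b]),np.hstack([d,e])]))
```

```text
(no output)
```

View pics/crop2.png

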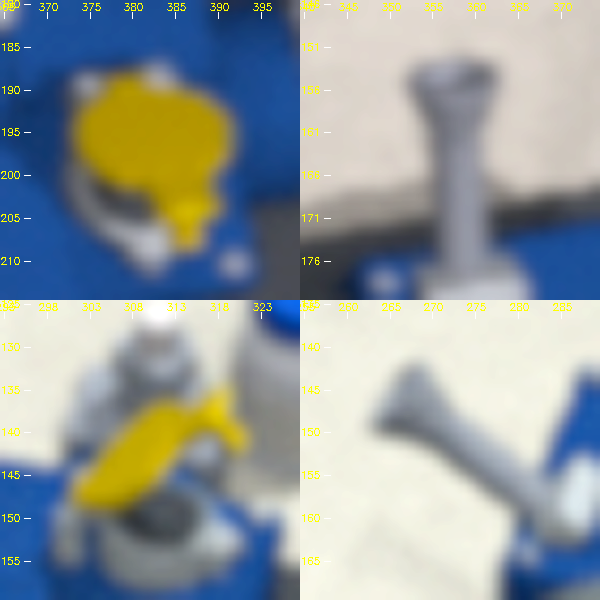

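The crop shows the hinge lugs mid at top (378.9,188.7), the tab at top (386.1,205) and side (317.6,137), and the catch lobe at top (382,209). The rim centre is at top (357.5,154.3) and side (265.7,145.8).

Run:
```python
from h import *
np.set_printoptions(precision=1,suppress=True)
R=Rz(.191);o=np.array([487.2,-204.4,0])
h=onplane("top",(188.7,378.9),145);print("hinge",h,R.T@(h-o))
x,e=tri([("top",(205,386.1)),("side",(137,317.6))]);print("tab",x,e,R.T@(x-o))
m,e=tri([("top",(154.3,357.5)),("side",(145.8,265.7))]);print("mouth",m,e,R.T@(m-o),"z165:",onplane("top",(154.3,357.5),165),onplane("side",(145.8,265.7),165))
c=onplane("top",(208.7,382.2),140);print("catch",c,R.T@(c-o))
# tube axis yaw: given mouth, tube point 60mm down axis
m=onplane("top",(154.3,357.5),165)
for y in(.1,.15,.19,.23):
    d=np.array([np.cos(y)*np.sin(np.radians(55)),np.sin(y)*np.sin(np.radians(55)),np.cos(np.radians(55))])
    print(y,proj("top",m-d*70),proj("side",m-d*70))
```

```text
hinge [ 510.2 -268.8  145. ] [ 10.3 -67.6 145. ]
tab [ 460.8 -275.   201.8] [-0.6 -0.2  0.1  0.7] [-39.3 -64.3 201.8]
mouth [ 602.7 -204.7  165.2] [ 0.  0. -0. -0.] [113.4 -22.2 165.2] z165: [ 602.8 -204.7  165. ] [ 602.8 -204.9  165. ]
catch [ 454.4 -279.3  140. ] [-46.5 -67.3 140. ]
0.1 [[176.9 356.9]] [[160.2 282.9]]
0.15 [[176.8 357.9]] [[159.6 283.2]]
0.19 [[176.7 358.7]] [[159.2 283.4]]
0.23 [[176.5 359.5]] [[158.7 283.6]]
```

```bash
python3 -m crank '{"slide":[[2.2,2.7,2],[4.5,5.4,3],[7,8.5,3],[9.5,11.5,3],[12,14.5,3],[14.5,17.5,3],[17,20.5,3],[19,23,3]],"delta_rot":[[0,0,-1],[0,0,-2],[0,0,-3],[0,0,-4],[0,0,-5],[0,0,-6],[0,0,-6.3],[0,0,-6.3]],"fingers":[0,0,0,0,0,0,0,0]}' 30
```

```text
clock: 2.07
position: [384.2, -388.1, 249.0]
eef_rot: [[0.982, 0.191, 0.001], [0.191, -0.982, 0.001], [0.002, -0.0, -1.0]]
force: [-0.3, 0.4, 0.6]
finger_gap: 44.4
gripper_force: 0.0
```

```bash
python3 -m crank '{"slide":[[2.2,2.6,0],[4.4,5.2,0],[6.6,7.8,0],[8.8,10.4,0],[9.8,11.7,-1],[9.8,11.7,-1.5],[9.8,11.7,-1.5],[9.8,11.7,-1.5]],"delta_rot":[[0,0,0],[0,0,0],[0,0,0],[0,0,0],[0,0,0],[0,0,0],[0,0,0],[0,0,0]],"fingers":[0,0,0,0,0,0,0,0]}'
python3 - <<'E'
from h import *
import cv2
a=cams.get_image("top")[130:260,320:460,::-1];b=cams.get_image("side")[80:210,240:380,::-1]
cv2.imwrite("pics/p5.png",np.hstack([cv2.resize(x,(400,372),interpolation=cv2.INTER_CUBIC) for x in(a,b)]))
E
```

```text
clock: 2.73
position: [478.6, -275.6, 233.4]
eef_rot: [[0.982, 0.186, -0.002], [0.186, -0.982, -0.001], [-0.002, 0.001, -1.0]]
force: [-0.6, -1.3, -0.1]
finger_gap: 0.7
gripper_force: 0.0
```

View pics/p5.png

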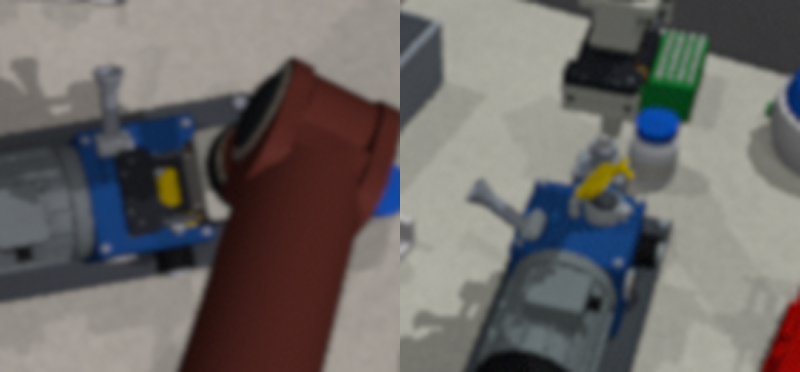

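The fingers are closed and above the cover: the tip is at crop (610,138), and the cover is at (605,180). I'll press down now.

```bash
python3 -m crank '{"slide":[[0,0,-1.5],[0,0,-2.8],[-0.4,-0.1,-3.7],[-1,-0.2,-4.6],[-1.5,-0.3,-5.5],[-1.8,-0.35,-6.3],[-2.2,-0.4,-7],[-2.5,-0.5,-7.6]],"delta_rot":[[0,0,0],[0,0,0],[0,0,0],[0,0,0],[0,0,0],[0,0,0],[0,0,0],[0,0,0]],"fingers":[0,0,0,0,0,0,0,0]}'
```

```text
clock: 3.5
position: [455.1, -279.9, 157.6]
eef_rot: [[0.982, 0.187, 0.002], [0.187, -0.982, -0.001], [0.002, 0.001, -1.0]]
force: [-0.3, 0.5, 0.9]
finger_gap: 0.4
gripper_force: 0.6
```

```bash
python3 -m crank '{"slide":[[-0.1,0,-0.15],[-0.2,0,-0.3],[-0.3,-0.05,-0.45],[-0.4,-0.1,-0.55],[-0.4,-0.1,-0.65],[-0.4,-0.1,-0.75],[-0.4,-0.1,-0.8],[-0.4,-0.1,-0.8]],"delta_rot":[[0,0,0],[0,0,0],[0,0,0],[0,0,0],[0,0,0],[0,0,0],[0,0,0],[0,0,0]],"fingers":[0,0,0,0,0,0,0,0]}'
```

```text
clock: 4.17
position: [450.8, -279.8, 149.7]
eef_rot: [[0.982, 0.189, -0.0], [0.189, -0.982, 0.0], [-0.0, -0.0, -1.0]]
force: [-0.2, 0.9, 3.6]
finger_gap: 0.5
gripper_force: 1.7
```

```bash
python3 -m crank '{"slide":[[0,0,-0.05],[0,0,-0.1],[0,0,-0.15],[0,0,-0.2],[0,0,-0.2],[0,0,-0.2],[0,0,-0.2],[0,0,-0.2]],"delta_rot":[[0,0,0],[0,0,0],[0,0,0],[0,0,0],[0,0,0],[0,0,0],[0,0,0],[0,0,0]],"fingers":[0,0,0,0,0,0,0,0]}'
```

```text
clock: 4.83
position: [450.8, -280.0, 149.2]
eef_rot: [[0.982, 0.189, 0.0], [0.189, -0.982, -0.0], [0.0, 0.0, -1.0]]
force: [-2.7, 2.2, 13.3]
finger_gap: 0.5
gripper_force: 6.1
```

```bash
python3 -m crank '{"slide":[[0,0,-0.1],[0,0,-0.1],[0,0,1],[0,0,3],[0,1,6],[0,4,9],[0,8,10],[0,12,10]],"delta_rot":[[0,0,0],[0,0,0],[0,0,0],[0,0,0],[0,0,0],[0,0,0],[0,0,0],[0,0,0]],"fingers":[0,0,0,0,0,0,0.3,0.5]}'
python3 - <<'E'
from h import *
import cv2
a=cams.get_image("top")[130:260,320:460,::-1];b=cams.get_image("side")[110:180,270:345,::-1]
cv2.imwrite("pics/p6.png",np.hstack([cv2.resize(x,(400,372),interpolation=cv2.INTER_CUBIC) for x in(a,b)]))
E
```

```text
clock: 5.5
position: [451.6, -160.0, 249.9]
eef_rot: [[0.983, 0.185, 0.004], [0.185, -0.983, -0.002], [0.004, 0.003, -1.0]]
force: [0.9, 0.4, -0.3]
finger_gap: 9.4
gripper_force: 0.0
```

View pics/p6.png

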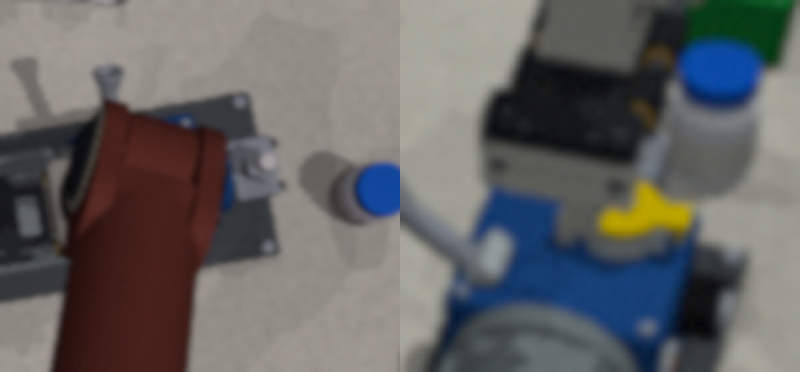

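The cover now looks flat at crop (645,212), although the fingers partly hide it. I'll recheck it as I go. Next is the dipstick.

```bash
python3 -m crank '{"slide":[[1,4,0],[2,8,0],[3.1,12,0],[4.1,16,0],[5.1,20,0],[6.1,24,0],[7.1,28,0],[8.1,31,0]],"delta_rot":[[0,0,-3],[0,0,-6],[0,0,-9],[0,0,-12],[0,0,-15],[0,0,-18],[0,0,-21.4],[0,0,-21.4]],"fingers":[0.5,0.5,0.5,0.5,0.5,0.5,0.5,0.5]}'
```

```text
clock: 6.27
position: [530.8, 153.5, 246.5]
eef_rot: [[0.983, -0.181, -0.003], [-0.181, -0.983, 0.0], [-0.003, 0.0, -1.0]]
force: [0.9, -0.8, 0.6]
finger_gap: 46.6
gripper_force: 0.0
```

```bash
python3 -m crank '{"slide":[[0.6,2,-3],[1.2,4,-6],[1.8,5.9,-8],[1.8,5.9,-10],[1.8,5.9,-11.5],[1.8,5.9,-12],[1.8,5.9,-12],[1.8,5.9,-12]],"delta_rot":[[0,0,0],[0,0,0],[0,0,0],[0,0,0],[0,0,0],[0,0,0],[0,0,0],[0,0,0]],"fingers":[0.5,0.5,0.5,0.5,0.5,0.5,0.5,0.5]}'
python3 - <<'E'
from h import *
import cv2
a=cams.get_image("top")[140:240,180:280,::-1];b=cams.get_image("side")
c=b[120:170,280:345,::-1];b=b[230:310,180:280,::-1]
cv2.imwrite("pics/p7.png",np.hstack([cv2.resize(x,s,interpolation=cv2.INTER_CUBIC) for x,s in((a,(260,260)),(b,(325,260)),(c,(200,260)))]))
s=sensors.read_state();p=s["position"];print(p,proj("top",p),proj("side",p))
print("cover?",[(n,d["position"],d["conf"]) for n in("top","side") for d in cams.search_frame(n,"cover_tab")])
E
```

```text
clock: 6.93
position: [550.0, 208.3, 127.6]
eef_rot: [[0.983, -0.183, -0.001], [-0.183, -0.983, -0.001], [-0.0, 0.001, -1.0]]
force: [0.5, -0.1, -0.2]
finger_gap: 46.7
gripper_force: 0.0
[550.77370509 208.80469822 128.75483632] [[172.30657562 210.36379915]] [[260.75019742 206.2112816 ]]
cover? [('top', [201.9, 378.8], 0.53), ('side', [147.1, 313.5], 0.71), ('side', [382.8, 139.0], 0.28), ('side', [277.6, 214.7], 0.18)]
```

View pics/p7.png

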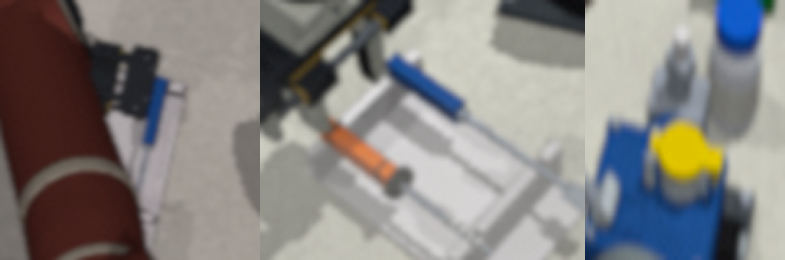

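The cover is flat and shut (right panel). The fingers straddle the orange handle and stay clear of the blue one. I'll descend and grip.

```bash
python3 -m crank '{"slide":[[0,0,-2.5],[0,0,-5],[0,0,-7],[0,0,-8.5],[0,0,-9.6],[0,0,-9.6],[0,0,-9.6],[0,0,-9.6]],"delta_rot":[[0,0,0],[0,0,0],[0,0,0],[0,0,0],[0,0,0],[0,0,0],[0,0,0],[0,0,0]],"fingers":[0.5,0.5,0.5,0.5,0.5,0.5,0.2,0]}' 40
```

```text
clock: 7.8
position: [551.0, 209.4, 32.8]
eef_rot: [[0.983, -0.183, 0.002], [-0.183, -0.983, 0.001], [0.002, -0.001, -1.0]]
force: [0.2, 0.6, 0.6]
finger_gap: 37.5
gripper_force: 0.0
```

```bash
python3 -m crank '{"slide":[[0,0,0],[0,0,0],[0,0,0],[0,0,0],[0,0,0],[0,0,0],[0,0,0],[0,0,0]],"delta_rot":[[0,0,0],[0,0,0],[0,0,0],[0,0,0],[0,0,0],[0,0,0],[0,0,0],[0,0,0]],"fingers":[0,0,0,0,0,0,0,0]}' 40
```

```text
clock: 8.47
position: [550.4, 209.2, 32.3]
eef_rot: [[0.983, -0.182, 0.001], [-0.182, -0.983, 0.0], [0.001, -0.001, -1.0]]
force: [-0.9, -0.1, 5.4]
finger_gap: 14.1
gripper_force: 40.0
```

```bash
python3 -m crank '{"slide":[[0,0,1],[0,0,3],[0,0,6],[0,0,10],[0,0,14],[0,0,18],[0,0,22],[0,0,24]],"delta_rot":[[0,0,0],[0,0,0],[0,0,0],[0,0,0],[0,0,0],[0,0,0],[0,0,0],[0,0,0]],"fingers":[0,0,0,0,0,0,0,0]}'
```

```text
clock: 9.13
position: [551.5, 209.7, 277.4]
eef_rot: [[0.983, -0.183, 0.008], [-0.183, -0.983, 0.003], [0.007, -0.005, -1.0]]
force: [0.1, 0.4, -1.2]
finger_gap: 13.8
gripper_force: 40.0
```

```bash
python3 -m crank '{"slide":[[0,-4,0.4],[0,-8,0.4],[0,-12,0.4],[0,-16,0.4],[0,-20,0.4],[0,-24,0.4],[0,-24,0.4],[0,-24,0.4]],"delta_rot":[[0,0,3],[0,0,6],[0,0,9],[0,0,12],[0,0,15],[0,0,18],[0,0,21.4],[0,0,21.4]],"fingers":[0,0,0,0,0,0,0,0]}'
python3 - <<'E'
from h import *
import cv2
b=cams.get_image("side");a=cams.get_image("top");cv2.imwrite("pics/s8.png",b[:,:,::-1])
cv2.imwrite("pics/t8.png",a[:,:,::-1])
s=sensors.read_state();p=s["position"];R=s["eef_rot"];print(p,R)
g=p-19*R[:,2];x=-R[:,0]
for t in(-40,44,48,143): print(t,proj("top",g+t*x),proj("side",g+t*x))
q=(proj("side",g)[0]).astype(int)
A=b[q[0]-50:q[0]+60,q[1]-80:q[1]+100,::-1]
q2=(proj("top",g)[0]).astype(int);print(q,q2)
B=a[q2[0]-50:q2[0]+60,q2[1]-70:q2[1]+60,::-1]
cv2.imwrite("pics/p8.png",np.hstack([cv2.resize(A,(491,300),interpolation=3-1),cv2.resize(B,(309,300),interpolation=2)]))
E
```

```text
clock: 9.8
position: [549.3, -35.0, 275.5]
eef_rot: [[0.983, 0.183, -0.001], [0.183, -0.983, -0.001], [-0.001, 0.001, -1.0]]
force: [0.3, 2.2, -1.0]
finger_gap: 13.7
gripper_force: 40.0
[549.62174951 -29.98246809 275.561349  ] [[ 9.82141713e-01  1.88141687e-01 -6.00889020e-04]
 [ 1.88142394e-01 -9.82140621e-01  1.49683663e-03]
 [-3.08540146e-04 -1.58315839e-03 -9.99998699e-01]]
-40 [[147.92842431 293.42187387]] [[150.42340006 235.72443729]]
44 [[180.89910109 299.27808419]] [[156.86475658 267.44696528]]
48 [[182.47824616 299.55856996]] [[157.17629115 268.98121729]]
143 [[220.22938275 306.26387956]] [[164.70782686 306.07268273]]
[153 250] [163 296]
```

View pics/p8.png

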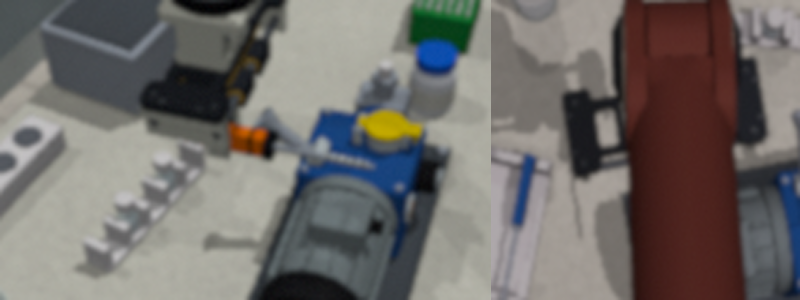

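The side view shows the dipstick held level: the collar is at crop (268,143), i.e. px (268,155), and the prediction was (267,157). The cover is still shut. Next I'll swing it out beyond the tube mouth and pitch the tip down 35°.

```bash
python3 -m crank '{"slide":[[3,-1,1],[6.5,-2.5,3],[10,-5,5],[13,-7.5,5],[15.5,-10.5,5],[17.5,-13,5],[19.4,-14.7,5],[19.4,-14.7,5]],"delta_rot":[[0.9,-4.9,0],[1.9,-9.8,0],[2.8,-14.7,0],[3.8,-19.6,0],[4.8,-24.5,0],[5.7,-29.4,0],[6.65,-34.4,0],[6.65,-34.4,0]],"fingers":[0,0,0,0,0,0,0,0]}'
```

```text
clock: 10.57
position: [742.8, -184.5, 321.6]
eef_rot: [[0.807, 0.18, 0.562], [0.147, -0.984, 0.104], [0.571, -0.001, -0.821]]
force: [-0.7, -0.8, -1.0]
finger_gap: 13.7
gripper_force: 40.0
```

```bash
python3 -m crank '{"slide":[[0,0,-1],[0,0,-2.5],[0,0,-4],[0,0,-5.5],[0,0,-7],[0,0,-8.15],[0,0,-8.15],[0,0,-8.15]],"delta_rot":[[0,0,0],[0,0,0],[0,0,0],[0,0,0],[0,0,0],[0,0,0],[0,0,0],[0,0,0]],"fingers":[0,0,0,0,0,0,0,0]}'
python3 - <<'E'
from h import *
import cv2
np.set_printoptions(precision=2,suppress=True)
b=cams.get_image("side");a=cams.get_image("top")
s=sensors.read_state();p=s["position"];R=s["eef_rot"];print(p);print(R)
g=p-19*R[:,2];x=-R[:,0];m=np.array([602.8,-204.8,165])
def crop(im,n,c,k,w):
    P=proj(n,[m-60*np.array([.804,.156,.574]),m,g+143*x,g+95*x,g+44*x,g-40*x])
    q=P[2].astype(int);r0,c0=q[0]-k//2,q[1]-k//2
    o=cv2.resize(im[r0:r0+k,c0:c0+k,::-1],(w,w),interpolation=2);f=w/k
    for v in range(0,k,10): cv2.putText(o,str(c0+v),(int((v+.5)*f)-9,10),0,.33,(0,0,255),1);cv2.putText(o,str(r0+v),(0,int((v+.5)*f)+3),0,.33,(0,0,255),1)
    for X in P: cv2.circle(o,(int((X[1]-c0+.5)*f),int((X[0]-r0+.5)*f)),3,(0,255,0),1)
    print(n,P);return o
cv2.imwrite("pics/p9.png",np.hstack([crop(a,"top",0,70,400),crop(b,"side",0,70,400)]))
E
```

```text
clock: 11.23
position: [744.1, -173.9, 243.7]
eef_rot: [[0.804, 0.194, 0.562], [0.157, -0.981, 0.113], [0.573, -0.003, -0.819]]
force: [0.2, -0.7, -0.2]
finger_gap: 13.4
gripper_force: 40.0
[ 744.96 -175.64  245.65]
[[ 0.8   0.19  0.56]
 [ 0.16 -0.98  0.11]
 [ 0.58 -0.   -0.82]]
top [[173.53 358.6 ]
 [154.3  357.53]
 [147.26 356.75]
 [130.88 355.83]
 [112.73 354.8 ]
 [ 80.98 353.01]]
side [[157.26 280.93]
 [145.81 265.69]
 [141.55 260.07]
 [131.99 247.38]
 [121.57 233.54]
 [103.76 209.89]]
```

View pics/p9.png

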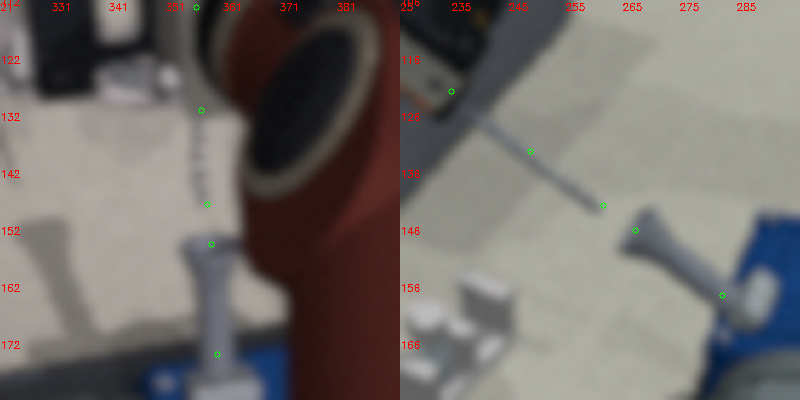

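The rod (tip at side px (260,142), top px (356,147)) is nearly collinear with the tube, about 2 mm too far toward +y. I'll correct by -2 mm in y and insert in stages.

```bash
python3 -m crank '{"slide":[[0,-0.2,0],[-0.4,-0.28,-0.29],[-1.2,-0.43,-0.86],[-2,-0.59,-1.43],[-2.8,-0.75,-2],[-3.6,-0.9,-2.58],[-4,-0.98,-2.87],[-4,-0.98,-2.87]],"delta_rot":[[0,0,0],[0,0,0],[0,0,0],[0,0,0],[0,0,0],[0,0,0],[0,0,0],[0,0,0]],"fingers":[0,0,0,0,0,0,0,0]}'
```

```text
clock: 12.0
position: [702.5, -188.6, 214.6]
eef_rot: [[0.806, 0.188, 0.562], [0.153, -0.982, 0.109], [0.572, -0.001, -0.82]]
force: [0.1, 0.7, -0.5]
finger_gap: 13.7
gripper_force: 40.0
```

```bash
python3 -m crank '{"slide":[[-0.6,-0.12,-0.43],[-1.2,-0.23,-0.86],[-1.8,-0.35,-1.29],[-2.4,-0.47,-1.71],[-3,-0.58,-2.14],[-3.6,-0.7,-2.57],[-4.02,-0.78,-2.87],[-4.02,-0.78,-2.87]],"delta_rot":[[0,0,0],[0,0,0],[0,0,0],[0,0,0],[0,0,0],[0,0,0],[0,0,0],[0,0,0]],"fingers":[0,0,0,0,0,0,0,0]}'
```

```text
clock: 12.67
position: [662.1, -196.1, 185.3]
eef_rot: [[0.806, 0.188, 0.562], [0.153, -0.982, 0.109], [0.572, -0.002, -0.82]]
force: [-0.5, 0.4, -1.3]
finger_gap: 13.8
gripper_force: 40.0
```

Free so far, about 15 mm to go. Next is 14 mm more, slowly.

```bash
python3 -m crank '{"slide":[[-0.3,-0.06,-0.21],[-0.6,-0.12,-0.43],[-0.8,-0.16,-0.57],[-0.95,-0.18,-0.68],[-1.05,-0.2,-0.75],[-1.13,-0.22,-0.8],[-1.13,-0.22,-0.8],[-1.13,-0.22,-0.8]],"delta_rot":[[0,0,0],[0,0,0],[0,0,0],[0,0,0],[0,0,0],[0,0,0],[0,0,0],[0,0,0]],"fingers":[0,0,0,0,0,0,0,0]}'
```

```text
clock: 13.33
position: [652.6, -197.7, 178.8]
eef_rot: [[0.804, 0.189, 0.564], [0.154, -0.982, 0.109], [0.574, -0.001, -0.819]]
force: [0.2, 0.3, -0.7]
finger_gap: 13.8
gripper_force: 40.0
```

```bash
python3 -m crank '{"slide":[[-0.04,-0.01,-0.03],[-0.08,-0.02,-0.06],[-0.12,-0.02,-0.09],[-0.16,-0.03,-0.11],[-0.2,-0.04,-0.14],[-0.24,-0.05,-0.17],[-0.24,-0.05,-0.17],[-0.24,-0.05,-0.17]],"delta_rot":[[0,0,0],[0,0,0],[0,0,0],[0,0,0],[0,0,0],[0,0,0],[0,0,0],[0,0,0]],"fingers":[0,0,0,0,0,0,0,0]}'
```

```text
clock: 14.0
position: [652.4, -197.7, 179.0]
eef_rot: [[0.801, 0.189, 0.568], [0.155, -0.982, 0.109], [0.578, 0.001, -0.816]]
force: [5.2, 1.8, 1.7]
finger_gap: 13.6
gripper_force: 40.0
```

```bash
python3 -m crank '{"slide":[[-0.08,-0.02,-0.06],[-0.16,-0.03,-0.11],[-0.24,-0.05,-0.17],[-0.24,-0.05,-0.17],[-0.24,-0.05,-0.17],[-0.24,-0.05,-0.17],[-0.24,-0.05,-0.17],[-0.24,-0.05,-0.17]],"delta_rot":[[0,0,0],[0,0,0],[0,0,0],[0,0,0],[0,0,0],[0,0,0],[0,0,0],[0,0,0]],"fingers":[0,0,0,0,0,0,0,0]}'
python3 - <<'E'
from h import *
import cv2
a=cams.get_image("side")[110:180,215:310,::-1]; b=cams.get_image("top")[120:190,310:405,::-1]
cv2.imwrite("pics/p10.png",np.hstack([cv2.resize(x,(400,295),interpolation=2) for x in(a,b)]))
E
```

```text
clock: 14.67
position: [652.4, -197.7, 179.3]
eef_rot: [[0.798, 0.19, 0.572], [0.156, -0.982, 0.108], [0.582, 0.003, -0.813]]
force: [9.0, 3.1, 3.6]
finger_gap: 13.8
gripper_force: 40.0
```

View pics/p10.png

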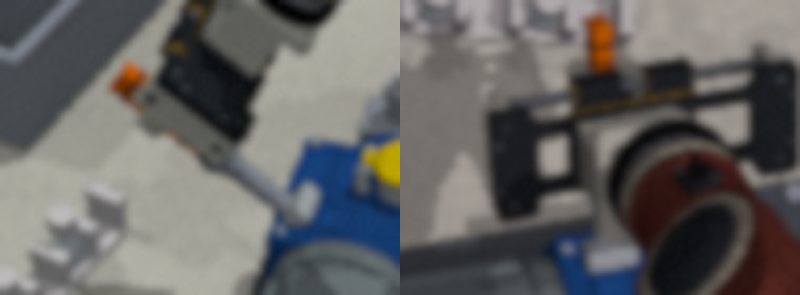

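The collar sits on the rim at crop (215,155). The force climbs to about 10 N with no motion, so the dipstick is fully in. I'll pull it out along the axis.

```bash
python3 -m crank '{"slide":[[0.4,0.08,0.29],[1.2,0.23,0.86],[2.4,0.47,1.71],[4,0.78,2.86],[5.6,1.09,4],[7.2,1.4,5.14],[8.8,1.71,6.28],[10.4,2.02,7.43]],"delta_rot":[[0,0,0],[0,0,0],[0,0,0],[0,0,0],[0,0,0],[0,0,0],[0,0,0],[0,0,0]],"fingers":[0,0,0,0,0,0,0,0]}'
```

```text
clock: 15.43
position: [751.1, -179.2, 248.9]
eef_rot: [[0.806, 0.188, 0.561], [0.154, -0.982, 0.108], [0.571, -0.001, -0.821]]
force: [0.3, -0.9, -1.5]
finger_gap: 14.0
gripper_force: 40.0
```

```bash
python3 -m crank '{"slide":[[0,0,2],[0,0,4],[0,0,6],[0,0,8],[0,0,9],[-1,0,10],[-1,0,10],[-1,0,10]],"delta_rot":[[0,0,0],[0,0,0],[0,0,0],[0,0,0],[0,0,0],[0,0,0],[0,0,0],[0,0,0]],"fingers":[0,0,0,0,0,0,0,0]}'
```

```text
clock: 16.1
position: [740.5, -179.1, 348.9]
eef_rot: [[0.805, 0.188, 0.562], [0.154, -0.982, 0.108], [0.573, -0.001, -0.82]]
force: [0.4, -0.1, -0.7]
finger_gap: 14.1
gripper_force: 40.0
```

```bash
python3 -m crank '{"slide":[[-2,1,0],[-5,3,0],[-8,5,0],[-11,7,0],[-13,8,0],[-14,10,0],[-15,11,0],[-15,11,0]],"delta_rot":[[-0.9,4.9,0],[-1.9,9.8,0],[-2.8,14.7,0],[-3.8,19.6,0],[-4.8,24.5,0],[-5.7,29.4,0],[-6.65,34.4,0],[-6.65,34.4,0]],"fingers":[0,0,0,0,0,0,0,0]}'
```

```text
clock: 16.77
position: [592.1, -63.3, 347.6]
eef_rot: [[0.98, 0.197, -0.005], [0.197, -0.98, 0.004], [-0.004, -0.004, -1.0]]
force: [-0.1, 1.1, -1.2]
finger_gap: 13.6
gripper_force: 40.0
```

```bash
python3 -m crank '{"slide":[[0,0,0],[0,0,0],[0,0,0],[0,0,0],[0,0,0],[0,0,0],[0,0,0],[0,0,0]],"delta_rot":[[0,0,0],[0,0,0],[0,0,0],[0,0,0],[0,0,0],[0,0,0],[0,0,0],[0,0,0]],"fingers":[0,0,0,0,0,0,0,0]}'
python3 - <<'E'
from h import *
import cv2
np.set_printoptions(precision=2,suppress=True)
b=cams.get_image("side").astype(float)
s=sensors.read_state();p=s["position"];R=s["eef_rot"];g=p-19*R[:,2];x=-R[:,0];x/=np.linalg.norm(x)
for t in(-40,44,60,143):print(t,proj("side",g+t*x))
P=proj("side",g)[0]
r,c=np.mgrid[0:420,0:560];near=np.hypot(r-P[0],c-P[1])<60
org=near&(b[...,0]>150)&(b[...,2]<70)&(b[...,1]<120)
q=np.argwhere(org);print(P,len(q),q.mean(0),q.min(0),q.max(0))
o=q[:, ::1]-q.mean(0);u,sv,v=np.linalg.svd(o,full_matrices=False);print("dir",v[0],"pred",proj("side",g+40*x)-proj("side",g))
# rod: darkest/most different perpendicular sample along predicted axis
d=(proj("side",g+143*x)-proj("side",g+44*x))[0];n=np.array([-d[1],d[0]])/np.hypot(*d)
for t in(44,70,90,110,130,140,150):
    k=proj("side",g+t*x)[0];print(t,[int(cv2.remap(b.mean(2).astype(np.float32),np.array([[k[1]+w*n[1]]],np.float32),np.array([[k[0]+w*n[0]]],np.float32),1)[0,0]) for w in range(-6,7)],n if t==44 else"")
E
```

```text
clock: 17.43
position: [591.6, -68.7, 349.7]
eef_rot: [[0.982, 0.188, 0.0], [0.188, -0.982, 0.0], [0.0, -0.0, -1.0]]
force: [0.2, -0.5, -0.3]
finger_gap: 13.8
gripper_force: 40.0
-40 [[113.04 226.84]]
44 [[119.08 259.23]]
60 [[120.25 265.51]]
143 [[126.44 298.7 ]]
[115.89 242.14] 23 [114.43 252.13] [113 248] [116 257]
dir [0.14 0.99] pred [[ 2.89 15.52]]
44 [108, 58, 17, 6, 11, 22, 26, 23, 17, 15, 24, 64, 108] [-0.98  0.18]
70 [166, 167, 168, 163, 144, 117, 119, 144, 161, 167, 168, 167, 166] 
90 [167, 167, 168, 165, 150, 127, 123, 141, 157, 165, 167, 167, 168] 
110 [166, 165, 165, 161, 144, 119, 119, 142, 158, 165, 167, 167, 167] 
130 [165, 166, 167, 161, 140, 120, 123, 145, 160, 166, 168, 168, 168] 
140 [163, 163, 164, 161, 149, 136, 139, 153, 163, 167, 168, 168, 168] 
150 [162, 163, 163, 163, 165, 165, 164, 165, 166, 168, 167, 167, 168]
```

Run:
```python
from h import *
import cv2
now=cams.get_image("side").astype(int);old=cv2.imread("pics/s8.png")[:,:,::-1].astype(int);ini=cv2.imread("pics/side0.png")[:,:,::-1].astype(int)
for im in(ini,old,now):
    k=im[120:165,290:335];y=np.argwhere((k[...,0]>120)&(k[...,1]>100)&(k[...,2]<60))+[120,290];print(len(y),y.min(0),y.max(0))
print(sensors.read_state()["clock"]);job.hand_in()
```

```text
86 [136 302] [147 321]
163 [144 302] [154 323]
163 [144 302] [154 323]
17.5333
the job is handed in; nothing more can be done
```

I pressed the cover shut, pushed the dipstick fully into the tube and pulled it out. The job is handed in with the dipstick held level and marks up, about 37 cm above the bench, at 17.5 s; the cover was still shut at hand-in.

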